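# Set the countertop timer, then switch on the hotplate

## Task

Grip the timer's black knob and, pressing it down as you turn it so that the timer stays where it stands instead of swivelling, set its white pointer to the orange tab. Then flip the orange switch on the panel fully down to start the hotplate. Leave the grey switch and everything else on the shelf alone, and let go of everything at the end.

Things in the scene. Friction and masses are not known exactly. Their poses are not given: they have to be found in the camera images.
- timer: loose white plastic countertop timer, a box 120 mm deep (x) x 130 mm wide (y), its top face 56 mm above the shelf, about 0.3 kg, on four rubber feet. Origin: centre of its underside, z up. The knob stands upright in the middle of its top face. The knob is stiff (0.32 N m): turned without pressing, the whole timer swivels with it; pressed in by 4 to 7 mm, the timer stands firm
- timer_left (a point): left front foot of the timer, at (-50, 54, 0) mm in the timer's frame
- timer_right (a point): right rear foot of the timer, at (50, -54, 0) mm in the timer's frame
- dial_grip (a point): point on the knob's axis inside its black grip bar, 14 mm below the bar's top and 14 mm above the knob's disc. Its z axis is the knob's axis, straight up; its x axis runs along the bar towards the pointer end. The bar (its top 100 mm above the shelf) is 64 mm long, 16 mm thick and 28 mm high, and stands on a silver disc of 72 mm diameter that turns with it, 10 mm above the timer's face
- pointer (a point): the white pointer end of the knob, on the disc, 34 mm from the axis; axes as for dial_grip
- mark (a point): middle of the orange tab, 17 mm square, lying flat on the timer's face 48 mm from the knob's axis; z along the knob's axis, x from the axis out through the tab. The pointer is set when its x axis is parallel to this one (within 8 degrees)
- dial (a joint): turn of the knob in rad, growing clockwise as one looks down on it; 0: pointer along the timer's +x; starts at 0 to 0.3, range 0 to 3; it stays where it is left
- marker (a joint): position of the orange tab on the same scale as joint dial (1.0 to 1.5 rad); it does not move by itself and cannot be pushed
- press (a joint): how far the knob is pushed in along its axis, in m: 0 (out) to 0.008, against a spring of about 1.5 N per mm (1.5 N at the start); pops out when let go
- panel: fixed white switch panel facing the robot (its -x is its front), on a white board 280 mm wide (y) and 170 mm high: a box 230 mm wide, from 60 to 165 mm above the shelf, whose front face lies 25 mm in front of the origin. Origin at shelf height. It carries two switches 120 mm apart; which one is left or right varies
- rack_edge (a point): middle of the front bar of the empty steel wire rack fixed over the switches: three level bars 8 mm thick and 270 mm long (along y), 240 mm above the shelf, lying 0, 30 and 60 mm in front of the switch hinges. Straight down there is no room for a gripper: a switch is reached by slanting in from the front under the rack, about 40 degrees from vertical
- orange_switch_pivot (a point): hinge point of the orange switch, about 7 mm in front of the panel box's face and 120 mm above the shelf; -x points straight out of the panel, y along the hinge, z up
- orange_switch_tip (a point): free end of the orange paddle, 88 mm from its hinge; the paddle is 24 mm wide and 10 mm thick; its own -x runs from hinge to tip
- orange_switch (a joint): orange switch in rad: 0 is off (paddle 34 degrees above level, pointing out of the panel), 0.9 is fully down, on (17 degrees below level). Starts at 0 to 0.1; stays where it is left, it is pushed down on its upper side, 50 to 65 mm out from the hinge, with 1 to 2 N
- grey_switch_tip (a point): free end of the grey paddle, on a switch of the same size as the orange one
- grey_switch (a joint): grey switch, same scale; starts near 0 and must stay off
- dabba: loose round stainless box, 126 mm diameter, 85 mm high; origin at its underside
- ghee_pot: loose steel pot with a lid knob, 90 mm diameter, 104 mm high; origin at its underside
- ceramic_pot: loose white pot with a cork-coloured stopper, 92 mm diameter, 122 mm high; origin at its underside
- squeezer: loose yellow plastic lemon squeezer, 216 mm long (x), 46 mm high; origin at its underside, lying on the shelf
- spice_jar: loose amber jar with red cap, 64 mm diameter, 110 mm high; origin at its underside
- tumbler: loose steel tumbler, 72 mm diameter, 100 mm high; origin at its underside
Mind the look-alikes: they are no part of the job. Leave any purple look-alike of the timer alone.

How it is judged:
By the outcome, as a careful person would: the job done as asked, in the order asked, and still so for the second after the job is handed in, with the robot touching nothing.
It also fails if it takes over 51 s, if anything falls off the work surface, if the arm or the gripper's body presses on something with over 40 N, if the wrist force passes 120 N, or if a joint passes its speed limit or range.

## Robot

A 6-joint arm with a two-finger parallel gripper is mounted at the origin on the work surface. World frame = base frame: x ahead of the robot, y to its left, z up, the work surface at z = 0. Lengths are in m, angles in rad, forces in N, time in s.
With the tool pointing down it reaches from about 0.35 to 0.775 m from the base axis. Payload 7.3 kg.
Tool frame: the origin (TCP) lies at the very end of the fingers, on their centre line; the grasp point (between the pads) lies 19 mm behind it (manip.tcp_to_grasp is the distance from the TCP to the grasp point, in m); z points along the fingers, y is the direction in which the jaws open and shut (so a half turn about z gives the same grasp; the last joint's range is limited). The gripper opens to 92 mm and grips with 3 to 60 N. Pads are 19 mm wide; open, the fingers measure 130 mm over their backs; the gripper's body (75 mm by 190 mm) begins 47 mm behind the grasp point.
Start: joints at [-0.146, 0.342, 1.524, -0, 1.275, -0.146], TCP at [0.525, 0, 0.227] pointing down, gripper open.
Joint ranges: [-2.53, 2.53], [-0.77, 2.02], [0.04, 2.7], [-1, 4.14], [0.28, 2.66], [-3.11, 3.11]. Speed limits (rad/s): [2.57, 2.57, 3.14, 3.14, 3.14, 3.14].

## Interface

Orientations are given as a unit quaternion [w, x, y, z].
In Python, from plant import manip gives the robot as it stands.
- The arm moves only by the tool servo_tool, never from a script. Its argument "rows" is one flat list of numbers, 7 for each row, row after row: the opening, from 0 (shut) to 1 (fully open), then the shift along the world's x, y, z in m, then the turn, a rotation vector about the world's x, y, z in rad. In form: [claw, x, y, z, ax, ay, az, claw, x, y, z, ax, ay, az, ...]. A call has 1 to 5 rows; each row is the pose to reach, as a shift and turn from the pose commanded when the call began; what a row does not reach only later rows make up. A row lasts 1/8 s, in which the tool goes at most 62.5 mm and 10.7 degrees, less where a joint would pass 70% of its speed; a pose out of reach is approached as far as the arm can. A call with a gripper value outside its range is refused whole. The fingers move at their own pace and stop on an object; "newtons" is the grip in N (left out, the last holds). Time passes only in rows, so rows that repeat a pose let the fingers close. It gives the time, the measured TCP pose, the force and the opening at its end, in the units of the state.
- manip.sense(): the state, without advancing time (a new reading comes with each control period).
- manip.get_image(name): name is "scene" or "side" or "wrist"; returns (picture, depth): 480x640x3 uint8, red, green, blue; 480x640 float32, m along the optical axis (not along the pixel's ray), 0 where there is no reading.
- manip.camera_params(name): a dict with "fov_y" (degrees; the focal length in pixels is half the picture's height over the tangent of half this angle, whatever the lens; pixels are square), "cx", "cy" (the principal point, pixels), "R" (3x3) and "t" (3): a world point X has camera coordinates R X + t. Camera axes: x right, y down, z forward; pixel columns grow to the right and rows downward; lengths in m; the calibration is good to about 2 mm. A picture is of the moment at which its call begins: read the wrist's pose just before it. camera_params takes no time and is no camera call; for the wrist camera it gives the pose at the moment of the call.
- manip.job_done(): hands the job in, once; it reports no verdict.
The state is a dict: "clock": time; "joint_positions": joint angles; "qvel": joint speeds; "effort": joint torques, N m; "ee_pos": TCP position; "tcp_rot": TCP orientation; "force": force on the tool from outside, world axes, zero at the start; "wrist_torque": the same for the moment, N m; "grip_width": finger opening in m.
Only numpy, scipy, OpenCV 4.12 (cv2) and the standard library are available. Lean on these libraries where they do the work, as an engineer would, in place of code of your own. Each camera call takes 0.05 s, during which the arm holds its last target. There are 200 camera calls.

## Working session

There is one attempt and no reset: what is moved stays moved. The work goes in short steps, Python scripts to look and compute and a tool call to move; the robot and the scene stay as the last step left them, time stands still between calls to the robot, and variables do not carry over. Pictures are saved under pics/ and viewed, about 8 in all and at most 12, crops included, and the job is handed in when it is done.

Besides the shell and the picture viewer there is one more tool, called after "Emit:" in YAML: its name, and indented under it one key for each argument. servo_tool: Moves the arm, as the interface text tells. Its arguments: {"type":"object","properties":{"rows":{"type":"array","items":{"type":"number"}},"newtons":{"type":"number"}},"required":["rows"]}

```bash
mkdir -p pics; cat > h.py <<'E'
import numpy as np, cv2
from plant import manip
def grab(n):
    p=manip.camera_params(n); im,d=manip.get_image(n); return im,d,p
def pts(d,p):
    f=240/np.tan(np.radians(p['fov_y'])/2); v,u=np.mgrid[:480,:640]
    c=np.dstack([(u-p['cx'])/f*d,(v-p['cy'])/f*d,d])
    return (c-np.array(p['t']))@np.array(p['R'])
def save(im,n): cv2.imwrite('pics/'+n,im[:,:,::-1])
E
python3 - <<'E'
from h import *
print(manip.sense())
for n in('scene','side'):
    im,d,p=grab(n); save(im,n+'0.png'); np.savez(n+'0.npz',im=im,d=d,P=pts(d,p)); print(n,p['fov_y'],p['cx'],p['cy'],-np.array(p['R']).T@p['t'], (d>0).mean())
E
```

```text
{'clock': 0.0, 'joint_positions': array([-1.45951977e-01,  3.42721073e-01,  1.52502277e+00, -4.95963209e-05,
        1.27541178e+00, -1.46034742e-01]), 'qvel': array([-1.47062570e-03, -2.28452782e-04, -2.24638989e-04, -1.80358251e-03,
       -3.46316648e-04,  1.41700568e-05]), 'effort': array([ 7.61924657e-04, -4.31245601e+01, -2.44219762e+01,  7.17750052e-02,
        5.59406646e-02, -1.04314388e-04]), 'ee_pos': array([5.24583402e-01, 9.34546304e-05, 2.26043822e-01]), 'tcp_rot': array([-6.12948502e-04,  7.07072185e-01,  7.07140944e-01, -4.85357786e-04]), 'force': array([ 0.28714281, -0.79330543, -0.5210167 ]), 'wrist_torque': array([0.02931995, 0.04350843, 0.00533028]), 'grip_width': 0.09182449992074987}
scene 50.56982261433252 321.13245076459424 232.282393489317 [1.05932681 1.02009224 1.03818691] 0.9952180989583334
side 47.751360424981975 313.673481105716 235.77532068306635 [0.05656231 0.71607319 1.02432017] 0.9959049479166666
```

View pics/scene0.png

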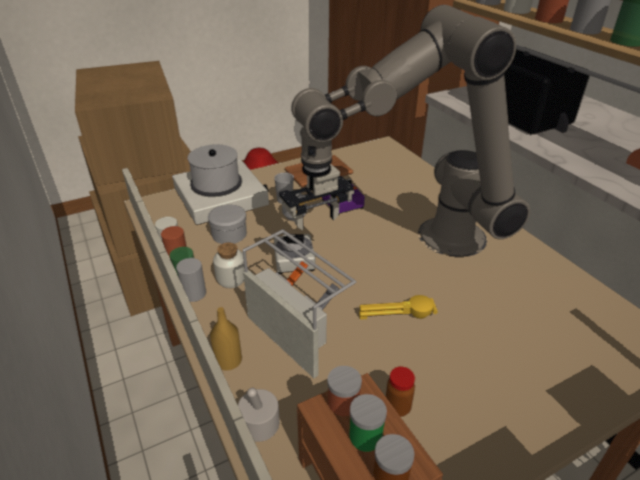

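View pics/side0.png

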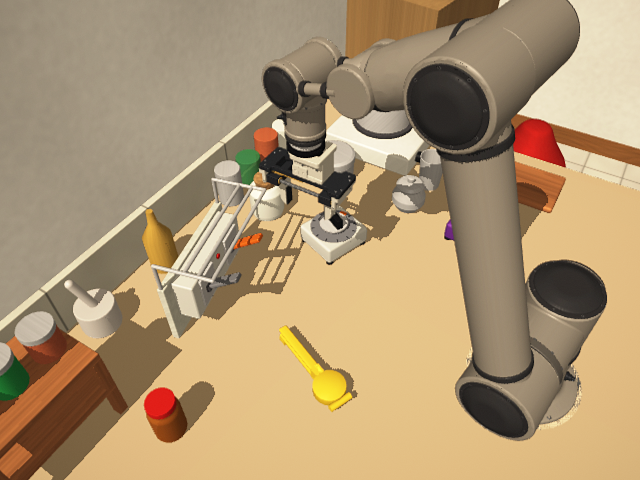

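The side view shows the timer near (335,235) partly under the gripper, the orange paddle at (248,240), and the grey one at (225,280). The purple look-alike is at (450,230). Next come the wrist view and the measurements.

```bash
python3 - <<'E'
from h import *
im,d,p=grab('wrist'); P=pts(d,p)
s=np.load('side0.npz'); np.savez('wrist0.npz',im=im,d=d,P=P)
crop=cv2.resize(s['im'][170:310,150:400],None,fx=2.2,fy=2.2,interpolation=cv2.INTER_CUBIC)
save(np.vstack([cv2.resize(im,(400,300)),cv2.resize(crop,(400,224))]),'w0.png')
for n,I,Q in(('side',s['im'],s['P']),('wrist',im,P),('scene',np.load('scene0.npz')['im'],np.load('scene0.npz')['P'])):
    hsv=cv2.cvtColor(I,cv2.COLOR_RGB2HSV)
    m=((hsv[...,0]>5)&(hsv[...,0]<16)&(hsv[...,1]>190)&(hsv[...,2]>120)).astype(np.uint8)
    k,l,st,c=cv2.connectedComponentsWithStats(m)
    for i in range(1,k):
        if st[i,4]>12: q=Q[l==i]; print(n,c[i].round(),st[i,4],np.median(q,0).round(3),q.min(0).round(3),q.max(0).round(3))
# timer top face in side: white at z~.056
Q=s['P']; I=s['im'].astype(int)
m=(abs(Q[...,2]-.056)<.004)&(I.min(2)>130)&(I.max(2)-I.min(2)<45)&(Q[...,0]>.35)&(Q[...,0]<.75)&(abs(Q[...,1])<.35)
print('top',m.sum(),Q[m].mean(0),cv2.minAreaRect((Q[m][:,:2]*1000).astype(np.float32)))
E
```

```text
side [270. 151.] 16 [ 0.835 -0.293  0.073] [ 0.83  -0.303  0.059] [ 0.846 -0.278  0.087]
side [248. 240.] 219 [0.626 0.09  0.153] [ 0.595 -0.054 -0.003] [0.725 0.106 0.175]
side [ 38. 347.] 47 [0.72  0.54  0.251] [0.71  0.526 0.239] [0.733 0.548 0.256]
side [162. 427.] 417 [0.538 0.493 0.067] [0.057 0.467 0.004] [0.567 0.716 1.024]
wrist [559.  92.] 612 [0.66  0.094 0.135] [0.526 0.073 0.128] [0.669 0.106 0.385]
wrist [532. 101.] 1043 [0.638 0.088 0.15 ] [0.526 0.073 0.141] [0.65  0.101 0.385]
wrist [496. 111.] 1409 [0.611 0.082 0.167] [0.526 0.068 0.157] [0.626 0.095 0.385]
scene [295. 275.] 59 [0.636 0.091 0.149] [0.625 0.079 0.14 ] [0.648 0.102 0.155]
top 405 [ 0.53238105 -0.12615885  0.05565385] ((630.2177734375, -50.3253173828125), (682.0997314453125, 233.51792907714844), 64.52273559570312)
```

View pics/w0.png

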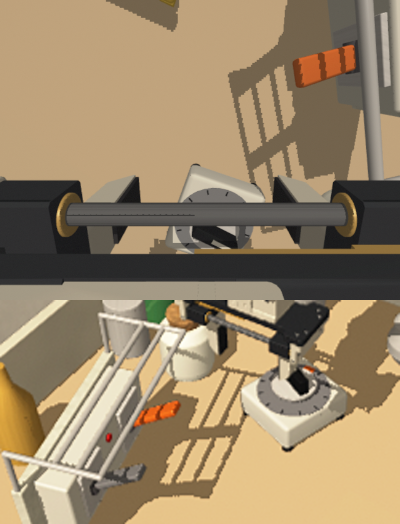

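The wrist view shows the timer's corner at (220,190), mostly hidden by the gripper. I'll move aside in -y to clear both views.

Emit:
servo_tool:
  rows: [1,0,-0.055,0.015,0,0,0,1,0,-0.11,0.03,0,0,0,1,0,-0.165,0.045,0,0,0,1,0,-0.22,0.06,0,0,0,1,0,-0.22,0.06,0,0,0]

```text
clock: 0.78
ee_pos: [0.5248, -0.2238, 0.287]
tcp_rot: [0.001, 0.709, 0.705, -0.0]
force: [-0.1, 0.5, -0.4]
grip_width: 0.0922
```

```bash
python3 - <<'E'
from h import *
print(manip.sense()['ee_pos'])
im,d,p=grab('wrist'); P=pts(d,p); np.savez('wrist1.npz',im=im,d=d,P=P); I2,d2,p2=grab('side'); np.savez('side1.npz',im=I2,d=d2,P=pts(d2,p2))
crop=cv2.resize(I2[170:310,150:400],None,fx=2.2,fy=2.2,interpolation=cv2.INTER_CUBIC)
save(np.hstack([cv2.resize(im,(400,300)),cv2.resize(crop,(400,300))]),'w1.png')
for n,I,Q in(('side',I2,pts(d2,p2)),('wrist',im,P)):
    hsv=cv2.cvtColor(I,cv2.COLOR_RGB2HSV)
    m=((hsv[...,0]>5)&(hsv[...,0]<16)&(hsv[...,1]>190)&(hsv[...,2]>120)).astype(np.uint8)
    k,l,st,c=cv2.connectedComponentsWithStats(m)
    for i in range(1,k):
        if st[i,4]>12: q=Q[l==i]; print(n,c[i].round(),st[i,4],np.median(q,0).round(3),q.min(0).round(3),q.max(0).round(3))
    J=I.astype(int); near=(Q[...,0]>.4)&(Q[...,0]<.68)&(Q[...,1]>-.28)&(Q[...,1]<.02)
    for nm,mm in(('top',(abs(Q[...,2]-.056)<.004)),('disc',abs(Q[...,2]-.066)<.003),('bar',(abs(Q[...,2]-.100)<.004)&(J.max(2)<90))):
        mm=(mm&near).astype(np.uint8); k,l,st,c=cv2.connectedComponentsWithStats(mm)
        if k>1:
            i=1+st[1:,4].argmax(); q=Q[l==i]; print(n,nm,st[i,4],np.median(q,0).round(4),cv2.minAreaRect((q[:,:2]*1000).astype(np.float32)))
E
```

```text
[ 0.52481852 -0.22378105  0.2870135 ]
side [258. 146.] 30 [ 0.868 -0.277  0.083] [ 0.854 -0.281  0.067] [ 0.88  -0.272  0.111]
side [266. 151.] 17 [ 0.845 -0.282  0.071] [ 0.836 -0.288  0.056] [ 0.852 -0.276  0.085]
side [496. 224.] 26 [ 0.184 -0.344  0.059] [ 0.176 -0.351  0.056] [ 0.191 -0.336  0.062]
side [248. 240.] 214 [0.625 0.09  0.154] [ 0.596 -0.029 -0.002] [0.725 0.105 0.174]
side [ 36. 347.] 43 [0.718 0.541 0.251] [0.713 0.531 0.237] [0.732 0.548 0.255]
side [ 46. 351.] 45 [0.713 0.532 0.236] [0.709 0.528 0.22 ] [0.717 0.538 0.252]
side [161. 427.] 368 [0.539 0.494 0.071] [0.057 0.468 0.004] [0.568 0.716 1.024]
side top 1040 [ 0.519  -0.1099  0.0564] ((534.2271118164062, -131.57846069335938), (130.09535217285156, 119.83535766601562), 70.87965393066406)
side disc 9 [ 0.5165 -0.1037  0.0682] ((516.7947387695312, -104.40641021728516), (17.298439025878906, 3.0544028282165527), 30.439340591430664)
side bar 85 [ 0.5233 -0.1258  0.1   ] ((533.6571655273438, -131.07177734375), (16.59272575378418, 63.83420944213867), 60.98333740234375)
wrist [342. 162.] 226 [ 0.538 -0.182  0.059] [ 0.526 -0.188  0.057] [ 0.545 -0.151  0.445]
wrist top 12473 [ 0.5357 -0.1258  0.057 ] ((536.9011840820312, -133.00238037109375), (127.82024383544922, 117.84536743164062), 70.19134521484375)
wrist bar 1164 [ 0.5293 -0.1291  0.1004] ((536.3482055664062, -132.78231811523438), (15.743574142456055, 62.91584396362305), 60.47161865234375)
```

View pics/w1.png

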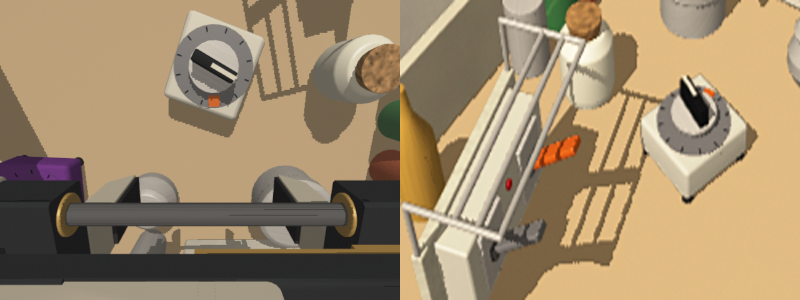

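The wrist view shows the knob at (212,68) with its pointer right and down, and the orange tab at (213,102). The purple look-alike sits at lower left. The knob is at about (0.535,-0.132) and its box fits 120x130 mm. The pointer yaw is about -29° and the tab yaw about -87°. Next I'll get the panel, rack and nearby obstacles.

```bash
python3 - <<'E'
from h import *
w=np.load('wrist1.npz'); s=np.load('side1.npz'); s0=np.load('scene0.npz'); w0=np.load('wrist0.npz')
Q=w['P']; hsv=cv2.cvtColor(w['im'],cv2.COLOR_RGB2HSV)
m=(hsv[...,0]>5)&(hsv[...,0]<16)&(hsv[...,1]>150)&(abs(Q[...,2]-.057)<.005)&(abs(Q[...,0]-.535)<.06)
q=Q[m]; r=cv2.minAreaRect((q[:,:2]*1000).astype(np.float32)); print('tab',m.sum(),r)
c=np.array([.5353,-.132]); v=np.array(r[0])/1000-c; print('yaw',np.degrees(np.arctan2(v[1],v[0])),np.hypot(*v))
# obstacles: heights >.06 near timer
for Q,n in((w['P'],'w'),(s['P'],'s')):
    m=(Q[...,2]>.06)&(Q[...,2]<.2)&(np.hypot(Q[...,0]-.535,Q[...,1]+.132)<.26)&(np.hypot(Q[...,0]-.535,Q[...,1]+.132)>.08)
    k,l,st,ce=cv2.connectedComponentsWithStats(m.astype(np.uint8))
    for i in range(1,k):
        if st[i,4]>60: q=Q[l==i]; print(n,ce[i].round(),st[i,4],q.min(0).round(3),q.max(0).round(3))
# panel & rack
def col(I,o):
    h=cv2.cvtColor(I,cv2.COLOR_RGB2HSV); return (h[...,0]>5)&(h[...,0]<16)&(h[...,1]>170)
for z,n in((s,'side'),(s0,'scene'),(w0,'wrist0')):
    Q=z['P']
    m=(abs(Q[...,2]-.24)<.008)&(Q[...,0]>.5)&(Q[...,0]<.85)&(Q[...,1]>-.15)&(Q[...,1]<.35)
    if m.sum()>40: print(n,'rack',m.sum(),cv2.minAreaRect((Q[m][:,:2]*1000).astype(np.float32)))
    m=col(z['im'],0)&(Q[...,2]>.11)&(Q[...,2]<.2)&(Q[...,0]>.55)&(Q[...,0]<.72)&(Q[...,1]>.03)&(Q[...,1]<.15)
    q=Q[m]; u,sv,vt=np.linalg.svd(q-q.mean(0),full_matrices=False); t=(q-q.mean(0))@vt[0]
    print(n,'orange',m.sum(),q.mean(0).round(4),vt[0].round(3),'ends',(q.mean(0)+vt[0]*t.min()).round(3),(q.mean(0)+vt[0]*t.max()).round(3))
Q=s['P']; m=(abs(Q[...,2]-.165)<.005)&(Q[...,0]>.55)&(Q[...,0]<.85)&(Q[...,1]>-.1)&(Q[...,1]<.35)&(s['im'].min(2)>120); print('boxtop',m.sum(),cv2.minAreaRect((Q[m][:,:2]*1000).astype(np.float32)))
m=(Q[...,2]>.065)&(Q[...,2]<.155)&(Q[...,0]>.6)&(Q[...,0]<.85)&(Q[...,1]>0)&(Q[...,1]<.3)&(s['im'].min(2)>110); print('box face mean',m.sum(),cv2.fitLine((Q[m][:,:2]*1000).astype(np.float32),cv2.DIST_HUBER,0,.01,.01).ravel())
E
```

```text
tab 300 ((538.1782836914062, -181.11351013183594), (16.09321403503418, 16.288747787475586), 89.84485626220703)
yaw -86.64603291040848 0.049197778349008466
w [582. 111.] 10672 [ 0.701 -0.184  0.06 ] [ 0.778 -0.093  0.125]
w [496. 293.] 614 [ 0.657 -0.327  0.06 ] [ 0.715 -0.301  0.087]
w [427. 311.] 553 [ 0.612 -0.352  0.06 ] [ 0.637 -0.313  0.087]
w [246. 311.] 1220 [ 0.415 -0.35   0.06 ] [ 0.466 -0.316  0.09 ]
s [333. 162.] 655 [ 0.607 -0.381  0.06 ] [ 0.714 -0.298  0.091]
s [268. 187.] 756 [ 0.697 -0.176  0.06 ] [ 0.788 -0.092  0.128]
s [408. 187.] 473 [ 0.39  -0.374  0.06 ] [ 0.462 -0.312  0.106]
s [254. 195.] 106 [ 0.736 -0.108  0.061] [ 0.776 -0.089  0.101]
s [234. 228.] 107 [0.672 0.045 0.115] [0.692 0.088 0.163]
s [248. 241.] 236 [0.596 0.049 0.062] [0.69  0.102 0.174]
side rack 1682 ((657.89013671875, 154.59861755371094), (134.99891662597656, 280.7332763671875), 13.89463996887207)
side orange 227 [0.6256 0.0888 0.1534] [ 0.805  0.236 -0.545] ends [0.597 0.08  0.173] [0.662 0.099 0.129]
scene rack 1187 ((631.7938232421875, 149.67007446289062), (187.25267028808594, 284.2466735839844), 13.336102485656738)
scene orange 128 [0.6327 0.0904 0.1504] [ 0.804  0.218 -0.553] ends [0.604 0.082 0.17 ] [0.654 0.096 0.136]
wrist0 rack 9081 ((594.25830078125, 55.54819107055664), (77.67684173583984, 106.06391143798828), 15.751734733581543)
wrist0 orange 4283 [0.6287 0.0858 0.1551] [-0.827 -0.207  0.523] ends [0.67  0.096 0.129] [0.601 0.079 0.173]
boxtop 1457 ((659.2314453125, 155.94102478027344), (139.86448669433594, 280.66400146484375), 13.761307716369629)
box face mean 524 [9.5830178e-01 2.8575817e-01 6.5643701e+02 2.7142407e+02]
```

Panel yaw is about 14° and the orange hinge is at about (0.672,0.097,0.12). The hinge and paddle checks agree. The tab yaw is -86.6° and the bar -29.3°, so the knob needs about 57.3° clockwise. Now I'll align over the knob.

Emit:
servo_tool:
  rows: [1,0.003,0.03,0,0,0,0.18,1,0.006,0.06,0,0,0,0.36,1,0.01,0.088,-0.02,0,0,0.54,1,0.01,0.088,-0.05,0,0,0.72,1,0.01,0.088,-0.08,0,0,0.9]

```text
clock: 1.5
ee_pos: [0.5347, -0.1294, 0.2057]
tcp_rot: [-0.0, 0.325, 0.946, 0.0]
force: [0.9, -0.2, 0.6]
grip_width: 0.0918
```

Emit:
servo_tool:
  rows: [1,0,0,-0.02,0,0,0.16,1,0,0,-0.02,0,0,0.16,1,0,0,-0.02,0,0,0.16]

```text
clock: 1.88
ee_pos: [0.5354, -0.1312, 0.1875]
tcp_rot: [0.0, 0.254, 0.967, 0.0]
force: [-0.4, 0.3, -0.2]
grip_width: 0.0919
```

```bash
python3 - <<'E'
from h import *
from scipy.spatial.transform import Rotation as R
s=manip.sense(); q=s['tcp_rot']; M=R.from_quat(np.r_[q[1:],q[0]]).as_matrix()
print(s['ee_pos'],'jaw yaw',np.degrees(np.arctan2(M[1,1],M[0,1])),'z',M[:,2],s['joint_positions'])
E
```

```text
[ 0.53537825 -0.13120352  0.18753591] jaw yaw 60.62317367391911 z [ 9.69265832e-04 -1.21976000e-04 -9.99999523e-01] [-3.79522790e-01  4.22586976e-01  1.51326449e+00  2.63229271e-04
  1.20479571e+00 -1.43769070e+00]
```

Emit:
servo_tool:
  rows: [1,0,-0.001,-0.05,0,0,0,1,0,-0.001,-0.09,0,0,0,1,0,-0.001,-0.114,0,0,0,1,0,-0.001,-0.114,0,0,0]

```text
clock: 2.38
ee_pos: [0.5346, -0.1325, 0.0722]
tcp_rot: [-0.001, 0.253, 0.967, 0.0]
force: [-0.5, 0.3, 0.2]
grip_width: 0.0916
```

Emit:
servo_tool:
  rows: [0,0,0,0,0,0,0,0,0,0,0,0,0,0,0,0,0,0,0,0,0,0,0,0,0,0,0,0,0,0,0,0,0,0,0]
  newtons: 40

```text
clock: 3.0
ee_pos: [0.5351, -0.133, 0.0729]
tcp_rot: [0.0, 0.253, 0.968, 0.0]
force: [-0.4, 0.2, 0.5]
grip_width: 0.0465
```

Emit:
servo_tool:
  rows: [0,0,0,0,0,0,0,0,0,0,0,0,0,0,0,0,0,0,0,0,0,0,0,0,0,0,0,0,0,0,0,0,0,0,0]
  newtons: 50

```text
clock: 3.62
ee_pos: [0.535, -0.133, 0.0727]
tcp_rot: [-0.0, 0.253, 0.968, 0.0]
force: [0.4, -0.3, -0.6]
grip_width: 0.0155
```

Gripped at 15.5 mm, against a 16 mm bar. Now I'll press.

Emit:
servo_tool:
  rows: [0,0,0,-0.002,0,0,0,0,0,0,-0.004,0,0,0,0,0,0,-0.006,0,0,0,0,0,0,-0.006,0,0,0,0,0,0,-0.006,0,0,0]
  newtons: 60

```text
clock: 4.25
ee_pos: [0.5351, -0.133, 0.0675]
tcp_rot: [0.0, 0.253, 0.968, -0.0]
force: [-2.6, 1.1, 8.8]
grip_width: 0.0156
```

Emit:
servo_tool:
  rows: [0,0,0,-0.0005,0,0,-0.1,0,0,0,-0.0005,0,0,-0.2,0,0,0,-0.0005,0,0,-0.3,0,0,0,-0.0005,0,0,-0.4,0,0,0,-0.0005,0,0,-0.5]

```text
clock: 4.88
ee_pos: [0.5353, -0.1328, 0.0671]
tcp_rot: [0.0, 0.485, 0.874, 0.0]
force: [-1.1, 1.4, 8.9]
grip_width: 0.0156
```

Emit:
servo_tool:
  rows: [0,0,0,0,0,0,-0.1,0,0,0,0,0,0,-0.2,0,0,0,0,0,0,-0.3,0,0,0,0,0,0,-0.4,0,0,0,0,0,0,-0.5]

```text
clock: 5.5
ee_pos: [0.5355, -0.1328, 0.0672]
tcp_rot: [0.001, 0.686, 0.727, 0.0]
force: [-1.6, 2.9, 8.9]
grip_width: 0.0154
```

Emit:
servo_tool:
  rows: [0,0,0,0,0,0,0,0,0,0,0,0,0,0,0,0,0,0,0,0,0]

```text
clock: 5.88
ee_pos: [0.5355, -0.1328, 0.0672]
tcp_rot: [0.001, 0.685, 0.728, 0.0]
force: [-2.2, 2.0, 9.0]
grip_width: 0.016
```

```bash
python3 - <<'E'
from h import *
from scipy.spatial.transform import Rotation as R
s=manip.sense(); q=s['tcp_rot']; M=R.from_quat(np.r_[q[1:],q[0]]).as_matrix()
print(s['ee_pos'],'jaw yaw',np.degrees(np.arctan2(M[1,1],M[0,1])),s['wrist_torque'],s['force'])
I,d,p=grab('side'); Q=pts(d,p)
m=(abs(Q[...,2]-.056)<.004)&(np.hypot(Q[...,0]-.535,Q[...,1]+.132)<.11); print(cv2.minAreaRect((Q[m][:,:2]*1000).astype(np.float32)))
E
```

```text
[ 0.53553536 -0.13277261  0.06721767] jaw yaw 3.4586931748865712 [0.47579179 0.34961957 0.11383938] [-2.18366364  2.01638299  8.97434905]
((534.7697143554688, -131.47012329101562), (128.47323608398438, 121.27458190917969), 69.35150909423828)
```

Emit:
servo_tool:
  rows: [0,0,0,0.0025,0,0,0,0,0,0,0.005,0,0,0,0,0,0,0.005,0,0,0,1,0,0,0.005,0,0,0,1,0,0,0.005,0,0,0]

```text
clock: 6.55
ee_pos: [0.5349, -0.1332, 0.0711]
tcp_rot: [-0.0, 0.686, 0.728, -0.0]
force: [-1.1, -0.4, 2.8]
grip_width: 0.0309
```

Emit:
servo_tool:
  rows: [1,0,0,0,0,0,0,1,0,0,0,0,0,0,1,0,0,0,0,0,0,1,0,0,0,0,0,0,1,0,0,0,0,0,0]

```text
clock: 7.18
ee_pos: [0.5348, -0.1329, 0.071]
tcp_rot: [-0.0, 0.686, 0.728, -0.0]
force: [-0.3, -0.1, -0.5]
grip_width: 0.0811
```

Emit:
servo_tool:
  rows: [1,0,0,0.05,0,0,0,1,0,0,0.1,0,0,0,1,0,0,0.15,0,0,0,1,0,-0.05,0.2,0,0,0,1,0,-0.1,0.22,0,0,0]

```text
clock: 7.8
ee_pos: [0.5356, -0.2333, 0.294]
tcp_rot: [0.002, 0.685, 0.729, 0.001]
force: [0.5, -0.2, -0.2]
grip_width: 0.0922
```

```bash
cat > chk.py <<'E'
from h import *
def check(name):
    I,d,p=grab(name); Q=pts(d,p); h=cv2.cvtColor(I,cv2.COLOR_RGB2HSV); J=I.astype(int)
    near=np.hypot(Q[...,0]-.535,Q[...,1]+.132)<.1
    g=lambda m:cv2.minAreaRect((Q[m][:,:2]*1000).astype(np.float32))
    print(name,'top',g(near&(abs(Q[...,2]-.056)<.004)))
    b=g(near&(abs(Q[...,2]-.1)<.004)&(J.max(2)<90)); t=g(near&(h[...,0]>5)&(h[...,0]<16)&(h[...,1]>150)&(abs(Q[...,2]-.057)<.005))
    v=np.array(t[0])-b[0]; print('bar',b,'tab',t,'tab yaw',np.degrees(np.arctan2(v[1],v[0])))
    return I
E
python3 - <<'E'
from chk import *
import time
print(manip.sense()['ee_pos'])
a=check('side');b=check('wrist'); save(np.hstack([cv2.resize(b,(400,300)),cv2.resize(a[170:310,150:400],(400,300))]),'w2.png')
E
```

```text
[ 0.53558398 -0.2332581   0.29401653]
side top ((533.7477416992188, -130.97915649414062), (129.84584045410156, 122.69486999511719), 70.55673217773438)
bar ((533.3304443359375, -130.2451629638672), (16.538591384887695, 62.965335845947266), 7.415755748748779) tab ((534.3355102539062, -184.89710998535156), (11.658975601196289, 9.348685264587402), 2.4642868041992188) tab yaw -88.94643196155869
wrist top ((536.9556884765625, -133.0211181640625), (127.32138061523438, 117.8979263305664), 70.21369171142578)
bar ((536.41162109375, -132.45497131347656), (14.827852249145508, 63.03750991821289), 3.8676092624664307) tab ((537.6631469726562, -180.79043579101562), (16.462404251098633, 15.929773330688477), 3.1997292041778564) tab yaw -88.51680058605474
```

View pics/w2.png

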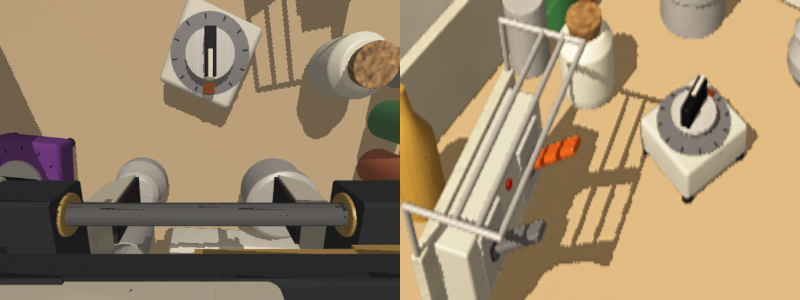

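The wrist view shows the pointer at (209,75) aimed at the tab at (208,90). The bar is at -86.1° and the tab between -86.8° and -88.5°, so it is within 2.4°, and the timer has not moved. Next is the switch: yaw the jaws to 104° and move in front of it.

Emit:
servo_tool:
  rows: [0,-0.005,0.03,0,0,0,0.175,0,-0.01,0.06,0,0,0,0.35,0,-0.015,0.09,0,0,0,0.525,0,-0.02,0.12,0,0,0,0.7,0,-0.025,0.15,0,0,0,0.875]

```text
clock: 8.52
ee_pos: [0.5093, -0.0812, 0.2903]
tcp_rot: [-0.001, 0.31, 0.951, 0.0]
force: [1.0, 0.8, -0.0]
grip_width: 0.0462
```

Emit:
servo_tool:
  rows: [0,-0.001,0.03,0,0,0,0.175,0,-0.001,0.06,0,0,0,0.35,0,-0.002,0.09,0,0,0,0.525,0,-0.003,0.12,0,0,0,0.7,0,-0.003,0.139,0,0,0,0.88]

```text
clock: 9.15
ee_pos: [0.5061, 0.0579, 0.2904]
tcp_rot: [-0.001, -0.125, 0.992, 0.0]
force: [-0.0, -1.1, -0.2]
grip_width: 0.0011
```

Emit:
servo_tool:
  rows: [0,0,0,0,0.044,-0.176,0,0,0,0,0,0.088,-0.352,0,0,0,0,0,0.132,-0.528,0,0,0,0,0,0.176,-0.704,0,0,0,0,0,0.22,-0.88,0]

```text
clock: 9.78
ee_pos: [0.5061, 0.0653, 0.29]
tcp_rot: [0.385, -0.12, 0.913, 0.061]
force: [0.3, 2.3, 0.8]
grip_width: 0.0004
```

Emit:
servo_tool:
  rows: [0,0,0,0,0,0,0,0,0,0,0,0,0,0,0,0,0,0,0,0,0]

```text
clock: 10.15
ee_pos: [0.5086, 0.065, 0.2917]
tcp_rot: [0.384, -0.121, 0.913, 0.06]
force: [0.2, -0.8, -0.1]
grip_width: 0.0004
```

```bash
cat > tool.py <<'E'
from h import *
from scipy.spatial.transform import Rotation as R
s=manip.sense(); q=s['tcp_rot']; M=R.from_quat(np.r_[q[1:],q[0]]).as_matrix()
H=np.array([.672,.097,.12]); a=np.radians(14); ex=np.array([np.cos(a),np.sin(a),0]); ey=np.array([-np.sin(a),np.cos(a),0])
r=s['ee_pos']-H
print(s['clock'],s['ee_pos'].round(4),'out',-(r@ex).round(4),'side',(r@ey).round(4),'up',r[2].round(4),'slant',np.degrees(np.arccos(-M[2,2])),'z',M[:,2].round(3),'y',M[:,1].round(3),s['force'].round(1),s['joint_positions'].round(2))
E
python3 tool.py; python3 - <<'E'
from h import *
im,d,p=grab('wrist');I2,d2,p2=grab('side');Q=pts(d2,p2)
save(np.hstack([cv2.resize(im,(400,300)),cv2.resize(I2[130:340,100:380],(400,300))]),'w3.png')
E
```

```text
10.15 [0.5086 0.065  0.2917] out 0.1663 side 0.0085 up 0.1717 slant 45.76124561858928 z [ 0.687  0.203 -0.698] y [-0.268  0.963  0.017] [ 0.2 -0.8 -0.1] [-0.27 -0.07  2.12  0.83  0.54 -2.71]
```

View pics/w3.png

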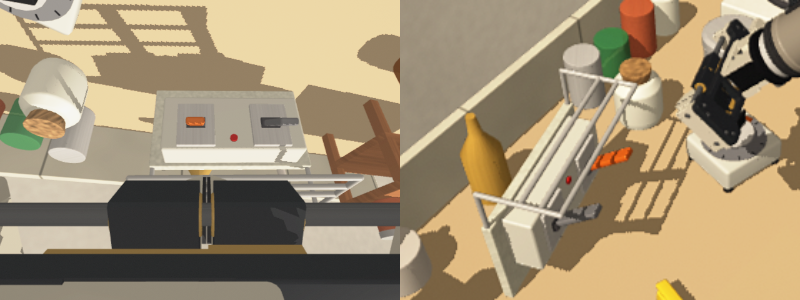

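The wrist view, taken from the front, shows the orange switch at (196,122) on the left and grey at (270,122) on the right. The tool is in front of the orange one. I'll add more tilt and go to the pre-entry point.

Emit:
servo_tool:
  rows: [0,0.02,0.001,-0.03,0.012,-0.06,0,0,0.041,0.002,-0.063,0.024,-0.12,0,0,0.041,0.002,-0.063,0.024,-0.12,0,0,0.041,0.002,-0.063,0.024,-0.12,0]

```text
clock: 10.75
ee_pos: [0.5521, 0.0754, 0.261]
tcp_rot: [0.417, -0.116, 0.899, 0.06]
force: [-0.2, -0.4, 0.1]
grip_width: 0.0004
```

```bash
python3 tool.py
```

```text
10.75 [0.5521 0.0754 0.261 ] out 0.1216 side 0.008 up 0.141 slant 49.83905859474334 z [ 0.736  0.205 -0.645] y [-0.259  0.966  0.011] [-0.2 -0.4  0.1] [-0.21  0.06  2.14  1.25  0.38 -3.1 ]
```

The arm is near a wrist limit (j6 -3.1, j5 0.38). I'll check feasible slants with a rough arm model fitted to the measured poses.

```bash
cat > ik.py <<'E'
import numpy as np
L1,L2,T,h,o=.479,.374,.29,.175,.076
def ik(tcp,slant,az):
    z=np.array([np.sin(slant)*np.cos(az),np.sin(slant)*np.sin(az),-np.cos(slant)]); w=tcp-T*z
    r=np.sqrt(w[0]**2+w[1]**2-o*o); j1=np.arctan2(w[1],w[0])-np.arctan2(o,r)
    D=np.hypot(r,w[2]-h); c=(D*D-L1*L1-L2*L2)/(2*L1*L2); j3=np.arccos(c)
    j2=np.arctan2(r,w[2]-h)-np.arctan2(L2*np.sin(j3),L1+L2*c); p=j2+j3
    f=np.array([np.sin(p)*np.cos(j1),np.sin(p)*np.sin(j1),np.cos(p)]); return np.r_[j1,j2,j3,np.arccos(f@z)]
R=np.radians
print('chk',ik(np.array([.5521,.0754,.261]),R(49.84),np.arctan2(.205,.736)).round(2))
print('chk',ik(np.array([.5086,.065,.2917]),R(45.76),np.arctan2(.203,.687)).round(2))
H=np.array([.672,.097,.12]); e=np.array([np.cos(R(14)),np.sin(R(14)),0])
for az in(4,14,24):
  for s in(40,45,50,55):
    S=R(s); row=[]
    for el,t in((33,0),(33,.05),(33,.09),(-17,0)):
        E=R(el); out=.065*np.cos(E)-.005*np.sin(E)-.0095*np.cos(S); up=.065*np.sin(E)+.005*np.cos(E)+.0095*np.sin(S)
        p=H-e*(out+t*np.sin(S))+np.array([0,0,up+t*np.cos(S)]); row.append(ik(p,S,R(az)).round(2))
        if t==0 and el>0:
            co=out+.066*np.sin(S)-.0375*np.cos(S); cz=.12+up+.066*np.cos(S)+.0375*np.sin(S); g=co+(.24-cz)*np.tan(S)-.064
            d=((co-.06)*np.cos(S)-(cz-.24)*np.sin(S))-.004 # bar centre to body face, minus radius
    print(az,s,'rack gap %.3f'%d,'tcp out/up %.3f %.3f'%(out,up),*row)
E
python3 ik.py
```

```text
chk [-0.18  0.04  2.12  0.38]
chk [-0.23 -0.08  2.09  0.54]
4 40 rack gap -0.006 tcp out/up 0.056 -0.008 [-0.01  0.33  1.94  0.18] [-0.03  0.22  1.97  0.27] [-0.04  0.13  1.98  0.34] [-0.01  0.4   2.03  0.06]
4 45 rack gap 0.000 tcp out/up 0.057 -0.008 [-0.01  0.32  2.01  0.06] [-0.03  0.21  2.05  0.12] [-0.05  0.11  2.08  0.19] [-0.02  0.4   2.1   0.15]
4 50 rack gap 0.005 tcp out/up 0.058 -0.007 [-0.01  0.32  2.08  0.14] [-0.04  0.2   2.13  0.11] [-0.07  0.1   2.17  0.1 ] [-0.02  0.41  2.16  0.31]
4 55 rack gap 0.010 tcp out/up 0.058 -0.006 [-0.02  0.33  2.14  0.3 ] [-0.05  0.21  2.21  0.25] [-0.08  0.11  2.26  0.21] [-0.03  0.43  2.22  0.47]
14 40 rack gap -0.006 tcp out/up 0.056 -0.008 [-0.08  0.33  1.93  0.29] [-0.1   0.22  1.96  0.36] [-0.13  0.14  1.98  0.43] [-0.09  0.4   2.03  0.22]
14 45 rack gap 0.000 tcp out/up 0.057 -0.008 [-0.09  0.32  2.01  0.24] [-0.12  0.21  2.05  0.29] [-0.15  0.11  2.07  0.34] [-0.1   0.4   2.09  0.27]
14 50 rack gap 0.005 tcp out/up 0.058 -0.007 [-0.11  0.33  2.07  0.28] [-0.14  0.21  2.13  0.29] [-0.18  0.11  2.16  0.32] [-0.12  0.41  2.16  0.38]
14 55 rack gap 0.010 tcp out/up 0.058 -0.006 [-0.12  0.34  2.14  0.39] [-0.16  0.21  2.21  0.38] [-0.2   0.11  2.25  0.38] [-0.13  0.43  2.21  0.52]
24 40 rack gap -0.006 tcp out/up 0.056 -0.008 [-0.14  0.35  1.91  0.44] [-0.17  0.24  1.94  0.5 ] [-0.2   0.15  1.95  0.57] [-0.15  0.41  2.    0.37]
24 45 rack gap 0.000 tcp out/up 0.057 -0.008 [-0.17  0.34  1.98  0.42] [-0.2   0.23  2.02  0.47] [-0.24  0.14  2.04  0.53] [-0.18  0.42  2.07  0.41]
24 50 rack gap 0.005 tcp out/up 0.058 -0.007 [-0.19  0.34  2.04  0.45] [-0.23  0.23  2.1   0.49] [-0.27  0.13  2.13  0.53] [-0.2   0.43  2.13  0.49]
24 55 rack gap 0.010 tcp out/up 0.058 -0.006 [-0.21  0.36  2.1   0.53] [-0.26  0.24  2.17  0.55] [-0.31  0.14  2.22  0.58] [-0.23  0.45  2.18  0.61]
```

```bash
python3 - <<'E'
from tool import *
p=manip.camera_params('wrist'); c=-np.array(p['R']).T@p['t']; print('cam in tool',(M.T@(c-s['ee_pos'])).round(3), 'axis',(M.T@np.array(p['R'])[2]).round(3))
E
```

```text
10.75 [0.5521 0.0754 0.261 ] out 0.1216 side 0.008 up 0.141 slant 49.83905859474334 z [ 0.736  0.205 -0.645] y [-0.259  0.966  0.011] [-0.2 -0.4  0.1] [-0.21  0.06  2.14  1.25  0.38 -3.1 ]
cam in tool [ 0.071  0.001 -0.158] axis [-0.269 -0.001  0.963]
```

The camera sits well behind the fingers, so flipping the hand half a turn about its axis is safe and takes j6 back to about 0.

Emit:
servo_tool:
  rows: [0,0,0,0,0.133,0.037,-0.117,0,0,0,0,0.266,0.074,-0.234,0,0,0,0,0.4,0.111,-0.35,0,0,0,0,0.533,0.148,-0.467,0,0,0,0,0.666,0.185,-0.583]

```text
clock: 11.38
ee_pos: [0.552, 0.0748, 0.2619]
tcp_rot: [0.349, 0.291, 0.859, 0.237]
force: [1.1, -0.6, 0.8]
grip_width: 0.0002
```

Emit:
servo_tool:
  rows: [0,0,0,0,0.133,0.037,-0.117,0,0,0,0,0.266,0.074,-0.234,0,0,0,0,0.4,0.111,-0.35,0,0,0,0,0.533,0.148,-0.467,0,0,0,0,0.666,0.185,-0.583]

```text
clock: 12.0
ee_pos: [0.552, 0.0748, 0.262]
tcp_rot: [0.21, 0.637, 0.645, 0.366]
force: [-0.8, 0.4, -0.2]
grip_width: 0.0007
```

Emit:
servo_tool:
  rows: [0,0,0,0,0.133,0.037,-0.117,0,0,0,0,0.266,0.074,-0.234,0,0,0,0,0.4,0.111,-0.35,0,0,0,0,0.533,0.148,-0.467,0,0,0,0,0.666,0.185,-0.583]

```text
clock: 12.62
ee_pos: [0.552, 0.0748, 0.2619]
tcp_rot: [0.029, 0.855, 0.302, 0.421]
force: [0.1, -0.3, -0.1]
grip_width: 0.0003
```

Emit:
servo_tool:
  rows: [0,0,0,0,0.133,0.037,-0.117,0,0,0,0,0.266,0.074,-0.234,0,0,0,0,0.326,0.091,-0.285,0,0,0,0,0.326,0.091,-0.285]

```text
clock: 13.12
ee_pos: [0.5521, 0.0748, 0.2618]
tcp_rot: [-0.063, 0.9, 0.11, 0.417]
force: [-0.3, 0.4, -1.1]
grip_width: 0.0001
```

```bash
python3 tool.py
```

```text
13.125 [0.5521 0.0748 0.2618] out 0.1217 side 0.0075 up 0.1418 slant 49.89392126124691 z [ 0.737  0.205 -0.644] y [ 0.251 -0.968 -0.022] [-0.3  0.4 -1.1] [-0.21  0.06  2.14  1.24  0.39  0.05]
```

Emit:
servo_tool:
  rows: [0,0.001,-0.004,-0.018,0.011,-0.045,0,0,0.002,-0.007,-0.036,0.022,-0.087,0,0,0.002,-0.007,-0.036,0.022,-0.087,0,0,0.002,-0.007,-0.036,0.022,-0.087,0]

```text
clock: 13.62
ee_pos: [0.5538, 0.0679, 0.2242]
tcp_rot: [-0.069, 0.881, 0.107, 0.456]
force: [-0.4, 0.2, 0.5]
grip_width: 0.0005
```

```bash
python3 tool.py
```

```text
13.625 [0.5538 0.0679 0.2242] out 0.1217 side 0.0003 up 0.1042 slant 54.88165158658229 z [ 0.788  0.219 -0.575] y [ 0.252 -0.968 -0.023] [-0.4  0.2  0.5] [-0.26  0.15  2.27  1.92  0.46 -0.68]
```

Emit:
servo_tool:
  rows: [0,0.02,0.005,-0.0135,0,0,0,0,0.04,0.01,-0.027,0,0,0,0,0.06,0.015,-0.041,0,0,0,0,0.0735,0.0183,-0.05,0,0,0,0,0.0735,0.0183,-0.05,0,0,0]

```text
clock: 14.25
ee_pos: [0.6285, 0.0869, 0.1753]
tcp_rot: [-0.069, 0.88, 0.108, 0.457]
force: [-0.3, 0.3, -0.5]
grip_width: 0.0004
```

```bash
python3 tool.py; python3 - <<'E'
from h import *
im,d,p=grab('wrist');I2,d2,p2=grab('side')
save(np.hstack([cv2.resize(im,(400,300)),cv2.resize(I2[170:320,150:350],(400,300))]),'w4.png')
E
```

```text
14.25 [0.6285 0.0869 0.1753] out 0.0447 side 0.0008 up 0.0553 slant 54.99802224598785 z [ 0.789  0.22  -0.574] y [ 0.253 -0.967 -0.023] [-0.3  0.3 -0.5] [-0.16  0.38  2.14  2.24  0.45 -0.95]
```

View pics/w4.png

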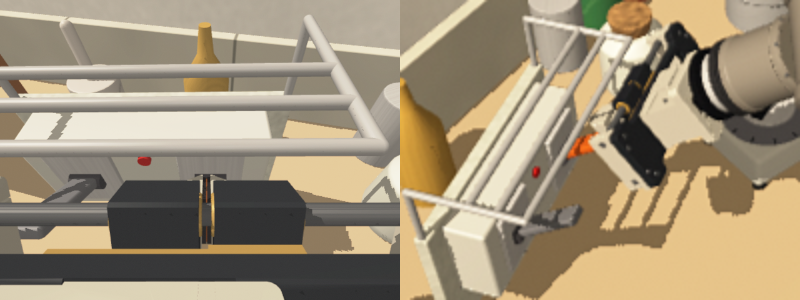

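The fingertips are above the orange paddle (side view at (580,145)), clear under the rack, and the grey switch is far off. Now I'll push along the arc.

Emit:
servo_tool:
  rows: [0,-0.003,-0.001,-0.012,0,0,0,0,-0.0063,-0.0016,-0.0216,0,0,0,0,-0.0085,-0.002,-0.028,0,0,0,0,-0.0103,-0.0026,-0.034,0,0,0,0,-0.0103,-0.0026,-0.034,0,0,0]

```text
clock: 14.98
ee_pos: [0.6173, 0.0837, 0.1406]
tcp_rot: [-0.069, 0.881, 0.107, 0.456]
force: [-0.4, 0.7, 0.3]
grip_width: 0.0004
```

Emit:
servo_tool:
  rows: [0,-0.001,0,-0.007,0,0,0,0,-0.0014,-0.0004,-0.014,0,0,0,0,-0.001,-0.0002,-0.02,0,0,0,0,0,0,-0.026,0,0,0,0,0,0,-0.026,0,0,0]

```text
clock: 15.6
ee_pos: [0.6177, 0.0838, 0.1146]
tcp_rot: [-0.069, 0.881, 0.107, 0.456]
force: [0.1, -0.0, 2.9]
grip_width: 0.0003
```

```bash
python3 tool.py
```

```text
15.6 [0.6177 0.0838 0.1146] out 0.0558 side 0.0003 up -0.0054 slant 54.97849271640424 z [ 0.789  0.219 -0.574] y [ 0.251 -0.968 -0.024] [ 0.1 -0.   2.9] [-0.17  0.51  2.21  2.48  0.6  -1.24]
```

Force is rising to 2.9 N at the end of the arc. I'll go a little further to bottom out.

Emit:
servo_tool:
  rows: [0,0,0,-0.002,0,0,0,0,0,0,-0.004,0,0,0,0,0,0,-0.004,0,0,0]

```text
clock: 15.98
ee_pos: [0.6183, 0.0839, 0.1132]
tcp_rot: [-0.069, 0.879, 0.107, 0.459]
force: [-7.8, -1.5, 14.8]
grip_width: 0.0006
```

It is hard against the stop (15 N). I'll lift and retreat the way I came.

Emit:
servo_tool:
  rows: [0,-0.002,-0.0005,0.006,0,0,0,0,-0.012,-0.003,0.014,0,0,0,0,-0.045,-0.011,0.04,0,0,0,0,-0.085,-0.021,0.07,0,0,0,0,-0.125,-0.031,0.1,0,0,0]

```text
clock: 16.6
ee_pos: [0.4904, 0.0527, 0.2107]
tcp_rot: [-0.069, 0.881, 0.107, 0.455]
force: [0.6, -0.1, 1.4]
grip_width: 0.0006
```

Emit:
servo_tool:
  rows: [0,-0.04,-0.01,0.04,0,0,0,0,-0.08,-0.02,0.08,0,0,0,0,-0.08,-0.06,0.1,0,0,0,0,-0.08,-0.12,0.1,0,0,0,0,-0.08,-0.18,0.1,0,0,0]

```text
clock: 17.23
ee_pos: [0.4112, -0.1242, 0.3117]
tcp_rot: [-0.066, 0.881, 0.107, 0.457]
force: [2.3, -0.2, -0.7]
grip_width: 0.0005
```

```bash
python3 - <<'E'
from chk import *
print(manip.sense()['ee_pos'],manip.sense()['force'])
b,_,_=grab('scene'); a,d,p=grab('side')
try: check('side')
except Exception as e: print(e)
for n in('side','scene'):
    I,d,p=grab(n); Q=pts(d,p); h=cv2.cvtColor(I,cv2.COLOR_RGB2HSV)
    m=(h[...,0]>5)&(h[...,0]<16)&(h[...,1]>170)&(Q[...,2]>.07)&(Q[...,0]>.55)&(Q[...,0]<.72)&(Q[...,1]>.03)&(Q[...,1]<.15)
    if m.sum()>20:
        q=Q[m]; v=np.linalg.svd(q-q.mean(0),full_matrices=False)[2][0]; print(n,m.sum(),q.mean(0),v,q.min(0),q.max(0))
save(np.hstack([cv2.resize(b[200:350,200:400],(400,300)),cv2.resize(a[150:330,150:390],(400,300))]),'w5.png')
E
```

```text
[ 0.41120015 -0.12423062  0.3117241 ] [ 2.32616839 -0.23001712 -0.65448209]
side top ((534.5228271484375, -132.30557250976562), (129.69509887695312, 120.36567687988281), 70.61243438720703)
bar ((533.413818359375, -129.70790100097656), (15.61279296875, 63.79039764404297), 3.4124958515167236) tab ((533.8291015625, -185.5313262939453), (14.325301170349121, 11.113043785095215), 1.9413124322891235) tab yaw -89.57377148042913
side 348 [0.62453856 0.08662725 0.10967247] [-0.92770264 -0.22489492 -0.29797667] [0.58684082 0.06421538 0.09227219] [0.66467084 0.10527293 0.12498235]
scene 96 [0.61773216 0.08836165 0.10812105] [0.92878636 0.22739571 0.29265523] [0.59044639 0.06843277 0.09630554] [0.64225575 0.10220044 0.11724405]
```

View pics/w5.png

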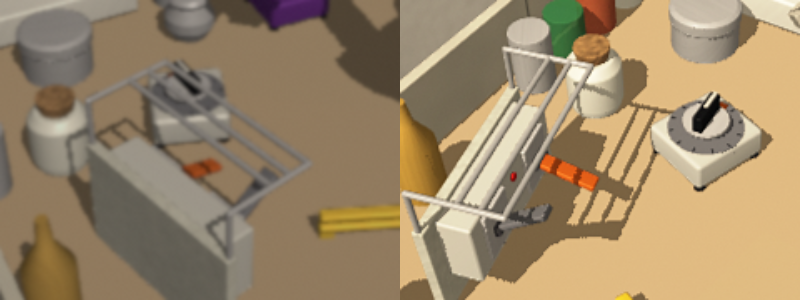

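The paddle is 17.3° below level, so fully down. The grey switch is still up, the pointer is on the tab and the timer has not moved. Handing in.

```bash
python3 -c "
from plant import manip; print(manip.job_done())"
```

```text
the job is handed in; nothing more can be done
None
```

The timer is set and the hotplate switch is on. I handed the job in at about 17.5 s of the 51 s allowed, with the gripper clear of everything.

- **Timer:** I gripped the knob, pressed it in about 5 mm (9 N) and turned it 57° clockwise. The pointer then measured about -86.6° and the tab between -86.6° and -89.6°, depending on the estimate. That is within 3° of the tab, against the 8° allowed. The timer stayed in place to within measurement noise (about 2 mm and 1°).
- **Switch:** I pushed the orange paddle down until it hit its stop, at about 15 N. It reads about 17° below level in both cameras, which is fully on. The grey switch looked unmoved in the last picture.
- **Problem on the way:** My first approach to the switch ran into a wrist joint limit. I backed it out by turning the hand half a turn and coming in at a 55° slant instead of about 40°. No contact showed in the force readings during this.
- **Not checked:** I did not measure the other objects on the shelf at the end. The final pictures show nothing visibly moved.

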